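Park the findings tin in its fence lane, past the spring plunger

ROBOT

A 7-joint arm with a two-finger parallel gripper is mounted at the origin on a cart in front of the work surface, level with it; the furniture and walls round the work are solid. World frame = base frame: x ahead of the robot, y to its left, z up, the work surface at z = 0. Lengths are in m, angles in rad, forces in N, time in s.
With the tool pointing down it reaches from about 0.425 to 1.025 m from the base axis. Payload 3.6 kg.
Tool frame: the origin (TCP) lies midway between the tips of the shut fingers; the grasp point (between the pads) lies 19 mm behind it; x points along the fingers, y is the direction in which the jaws open and shut, and the axes are right-handed (so a half turn about x gives the same grasp; the last joint's range is limited). The gripper opens to 85 mm and grips with 20 to 120 N. Pads are 22 mm wide; open, the fingers measure 114 mm over their backs; the gripper's body (76 mm by 85 mm) begins 54 mm behind the grasp point. The pads swing forward as they close: fully open they stand 13 mm farther back than shut.
Start: joints at [1.038, 0.591, 0.048, 1.609, -0.033, 0.943, -0.034], TCP at [0.309, -0.656, 0.231] pointing down, gripper open.
Joint ranges: [-2.69, 2.69], [-0.47, 2.24], [-1.27, 1.36], [0.19, 2.51], [-1.53, 4.68], [0.08, 2.07], [-3.09, 3.09]. Speed limits (rad/s): [2.57, 2.57, 3.14, 3.14, 3.14, 3.14, 3.14].

INTERFACE

Orientations are given as a unit quaternion [x, y, z, w].
In Python, from plant import r gives the robot as it stands.
- The arm moves only by the tool carry_out, never from a script. Its argument "motion" is one flat list of numbers, 7 for each row, row after row: the turn, a rotation vector about the tool's x, y, z in degrees, then the shift along the tool's x, y, z in m, then the closure, from -1 (fully open) to 1 (shut). A call has 1 to 20 rows; each row shifts and turns the pose as measured when the row begins, along the tool's axes as they then stand; what a row does not reach is not made up. A row lasts 1/8 s, in which the tool goes at most 62.5 mm and 10.7 degrees, less where a joint would pass 70% of its speed; a pose out of reach is approached as far as the arm can. A call is refused whole if a number of a shift passes 0.0625 or a number of a turn 10.7, either way. A call with a gripper value outside its range is refused whole. The fingers move at their own pace and stop on an object; "force" is the grip in N (left out, the last holds). Time passes only in rows, so rows that do not move let the fingers close. It gives the time, the measured TCP pose, the force and the opening at its end, in the units of the state.
- r.get_state(): the state, without advancing time (a new reading comes with each control period).
- r.capture(name): name is "side" or "top"; returns (picture, depth): 480x640x3 uint8, red, green, blue; 480x640 float32, m along the optical axis (not along the pixel's ray), 0 where there is no reading.
- r.camera_params(name): a dict with "mtx" (3x3 intrinsics, pixels), "D" ([k1, k2, p1, p2, k3] as OpenCV has them; the pictures are not rectified), "T" (4x4, takes a point from camera to world coordinates). Camera axes: x right, y down, z forward; pixel columns grow to the right and rows downward; lengths in m; the calibration is good to about 2 mm. A picture is of the moment at which its call begins. camera_params takes no time and is no camera call.
- r.sign_off(): hands the job in, once; it reports no verdict.
The state is a dict: "time_s": time; "joints": joint angles; "joint_velocities": joint speeds; "effort": joint torques, N m; "ee_pos": TCP position; "ee_rot": TCP orientation; "wrist_force": force on the tool from outside, world axes, zero at the start; "ft_torque": the same for the moment, N m; "gripper_width": finger opening in m.
Only numpy, scipy, OpenCV 4.12 (cv2) and the standard library are available. Lean on these libraries where they do the work, as an engineer would, in place of code of your own. Each camera call takes 0.05 s, during which the arm holds its last target.

TASK

Bring the silver round screw tin that stands beside the long aluminium fence straight over, upright, against the fence, well short of the end stop. Then slide it over the bench along the fence, not lifting it and keeping it in touch with the fence all the way, past the spring plunger and home against the screw of the dark end stop, wherever that is set; press it there with a steady push of about 12 N for a second (16 N on the screw would harm the setting), then let go and leave it home. Do not disturb the loose things around.

Things in the scene. Friction and masses are not known exactly. Their poses are not given: they have to be found in the camera images.
- tin: Silver-coloured round screw tin of findings, about 0.15 kg, standing upright on the bench: lid 60.4 mm across from 19 to 27 mm above the bench, body below it 56 mm across. The lid is tight (rigid with the tin). Origin: centre of the underside, z up. The lid rim is what touches the fence, stop and plunger.
- lane: Fixed aluminium fixture. Local +x: along the fence towards the stop (push direction, to the robot's right); +y: towards the fence (away from the robot); z up. Origin: bench point under the centre of a tin that touches the fence and the stop's screw when the screw is fully in. Fence: wall 32 mm high, 6 mm thick, face at local y = +30.2 mm, x = -250 to +52 mm. Smooth metal, friction about 0.2.
- fence_end (a point): Top edge of the fence's face (32 mm up) at its open end, the robot's left: lane x = -250 mm, y = +30.2 mm. Axes as the lane's.
- cheek (a point): Centre of the top (32 mm up) of the cheek block opposite the fence: block is lane x -43 to -13 mm, y -60 to -40 mm. It carries the spring plunger; a brass housing 18 mm across runs back from it to y = -72 mm and a 12 mm high strap at y = -60 to -48 mm joins it to the stop. Axes as the lane's.
- stop: Fixed dark end stop across the lane, 16 mm thick, 32 mm high; same origin and axes as the lane, face at local x = +36.2 mm. Through it goes an adjusting screw; its domed head, 8 mm radius, 22.5 mm up on the tin's line, is what the tin meets. The screw is set differently each time and not measured: the home tin's centre lies anywhere from lane x = -14 mm to 0. Stiff: force rises within a millimetre.
- plunger (a joint): Spring plunger, steel nose of 8 mm radius at lane x = -28 mm, 6 mm into the tin's path. Metres pressed back: 0 out, 0.010 at most; spring 5.4 N at 0, plus 0.45 N per mm. Resists the tin (about 5 to 10 N, more if the tin is also pressed down on the bench) from lane x -48 mm to -28 mm (reads 0.006 there), then springs out behind it; the tin may still need 2 to 6 N to slide on to the screw. 0 to 0.0035 at home.
- spool: Bystander, loose: spool of solder wire, 60 mm across, 32 mm high, on the robot's side of the fixture. Origin: centre of the underside.
- steel_block: Bystander, loose: bare square steel block 63 x 63 x 20 mm, on the right. Origin: centre of the underside.
- marker: Bystander, loose: marker pen 135 mm long, 17 mm thick, lying, on the left. Origin: centre of the underside, length along local y.
- crucible: Bystander, loose: shallow round melting dish 76 mm across, 27 mm high, on the left, in front of the rolling mill (fixed machine about 0.35 m high with a crank on its left, in the way of low moves from the left). Origin: centre of the underside.

How it is judged:
On the way, in this order (a step that is already met when the one before it is completed fails the run):
1. the tin stands against the fence (within 3 mm), still more than 70 mm short of home (y of tin in the frame of lane above -0.003 m and x of tin in the frame of lane below -0.07 m), for 0.2 s.
2. the tin is pressed against the end stop (its screw) with more than 5 N for 0.4 s (contact force between tin and stop above 5 N and x of tin in the frame of lane above -0.0165 m), for 0.4 s.
At the end, for the whole second after the job is handed in: The tin stands upright on the bench, released and at rest, within 2.5 mm of the fence, home at the screw of the end stop (its centre at lane x = -16.5 to 4 mm), with the plunger sprung out behind it (under 5 mm pressed in) (x of tin in the frame of lane between -0.0165 and 0.004 m and y of tin in the frame of lane between -0.0025 and 0.004 m and angle between tin's own z axis and vertical below 0.06 rad and height (world z) of tin below 0.004 m and linear speed of tin below 0.01 m/s and value of joint plunger below 0.005 m); the robot touches nothing.
It fails at once if the tin bears on the end stop with more than 16 N (contact force between tin and stop above 16 N).
It fails at once if the tin is lifted more than 8 mm in the last 100 mm before home, or is tipped over 0.25 rad anywhere ((height (world z) of tin above 0.008 m and x of tin in the frame of lane above -0.1 m) or angle between tin's own z axis and vertical above 0.25 rad).
It fails at once if the tin is more than 5 mm off the fence anywhere in the last 100 mm before home (x of tin in the frame of lane above -0.1 m and y of tin in the frame of lane below -0.005 m).
It fails at once if a loose bystander is moved more than 15 mm (distance of any of spool, steel_block, marker, crucible from where it was at the start of the episode above 0.015 m).
It also fails if it takes over 72 s, if anything falls off the work surface, if the arm or the gripper's body presses on something with over 40 N, if the wrist force passes 120 N, or if a joint passes its speed limit or range.

## Working session

There is one attempt and no reset: what is moved stays moved. The work goes in short steps, Python scripts to look and compute and a tool call to move; the robot and the scene stay as the last step left them, time stands still between calls to the robot, and variables do not carry over. Pictures are saved under pics/ and viewed, and the job is handed in when it is done.

Besides the shell and the picture viewer there is one more tool, called after "Call:" as a command line: name --argument value ..., lists and objects as JSON in quotes. carry_out: Moves the arm, as the interface text tells. Its arguments: {"type":"object","properties":{"motion":{"type":"array","items":{"type":"number"}},"force":{"type":"number"}},"required":["motion"]}

```bash
mkdir -p pics; ls
python3 - <<'E'
from plant import r
import cv2,numpy as np
s=r.get_state(); print(s)
for n in("top","side"):
    im,d=r.capture(n); cv2.imwrite(f"pics/{n}0.png",im[:,:,::-1]); np.save(f"{n}0.npy",d); np.save(f"{n}0im.npy",im)
    p=r.camera_params(n); print(n,p)
E
```

```text
pics
{'time_s': 0.0, 'joints': array([ 1.0375041 ,  0.59208999,  0.04827381,  1.60981124, -0.03328361,
        0.94273133, -0.03372182]), 'joint_velocities': array([-3.61112069e-05,  6.59590509e-04, -1.49101552e-03,  1.94006189e-04,
       -6.51502488e-04, -6.59644785e-04, -4.18852028e-04]), 'effort': array([ 4.82267260e-04, -5.48676932e+01,  1.54671360e+00, -1.98116863e+01,
        9.38162411e-03,  8.66372196e-03,  5.08644177e-06]), 'ee_pos': array([ 0.30833546, -0.65525223,  0.23016545]), 'ee_rot': array([-0.68985764, -0.15503184,  0.69028704, -0.15351018]), 'wrist_force': array([-0.00767301, -0.32863219,  0.0395137 ]), 'ft_torque': array([-0.01829473,  0.0578256 , -0.03044148]), 'gripper_width': 0.08552750646774608}
top {'mtx': array([[593.58893825,   0.        , 321.17111905],
       [  0.        , 593.58893825, 241.25093052],
       [  0.        ,   0.        ,   1.        ]]), 'D': array([0.05512364, 0.        , 0.        , 0.        , 0.        ]), 'T': array([[-0.01299633, -0.99407192,  0.10794498,  0.32921982],
       [-0.99989091,  0.01216227, -0.00838144, -0.04680252],
       [ 0.0070189 , -0.10804214, -0.99412154,  1.22642583],
       [ 0.        ,  0.        ,  0.        ,  1.        ]])}
side {'mtx': array([[586.88142182,   0.        , 314.43087222],
       [  0.        , 586.88142182, 233.83280438],
       [  0.        ,   0.        ,   1.        ]]), 'D': array([-0.10951008,  0.        ,  0.        ,  0.        ,  0.        ]), 'T': array([[-0.98598307, -0.08916227,  0.14102294,  0.26415497],
       [-0.16653746,  0.47460935, -0.86429812,  1.24410417],
       [ 0.01013198, -0.87566892, -0.48280564,  0.78102178],
       [ 0.        ,  0.        ,  0.        ,  1.        ]])}
```

View pics/top0.png

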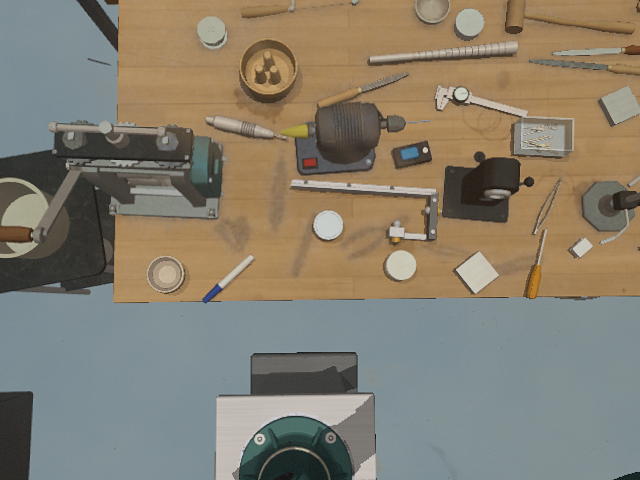

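View pics/side0.png

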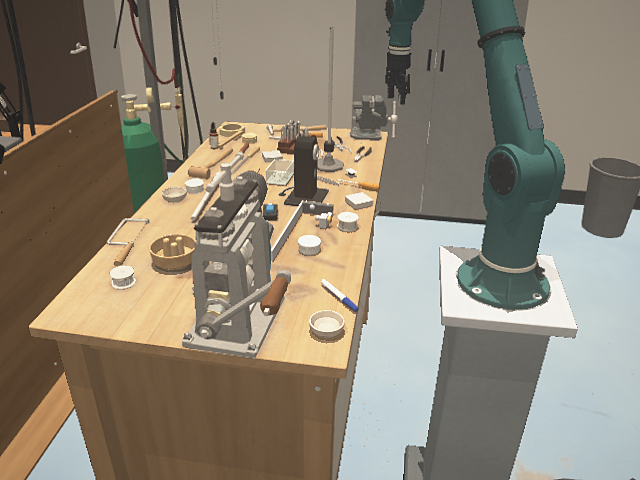

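The top view shows the tin at about (328,225), with the fence running (292,185)–(436,192), the stop near (431,215), and the cheek and plunger near (400,232). The spool is at (400,265), the steel block at (477,272), the marker at (229,279) and the crucible at (166,274). I'll zoom in on the fixture.

Run:
```python
import cv2,numpy as np
im=np.load("top0im.npy")[:,:,::-1]
cv2.imwrite("pics/topz.png",cv2.resize(im[170:290,280:450],None,fx=4.7,fy=4.7,interpolation=cv2.INTER_CUBIC))
im=np.load("side0im.npy")[:,:,::-1]
cv2.imwrite("pics/sidez.png",cv2.resize(im[180:280,240:380],None,fx=5.6,fy=5.6,interpolation=cv2.INTER_CUBIC))
```

```text
(no output)
```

View pics/topz.png

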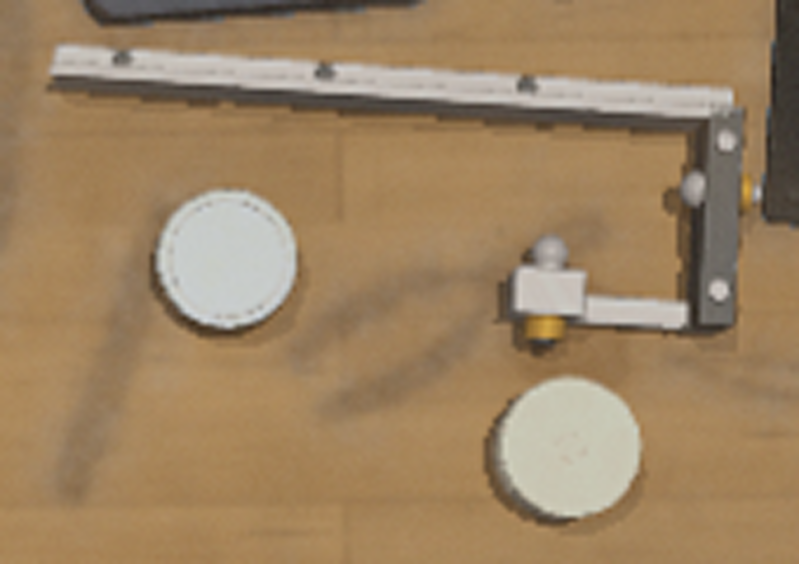

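View pics/sidez.png

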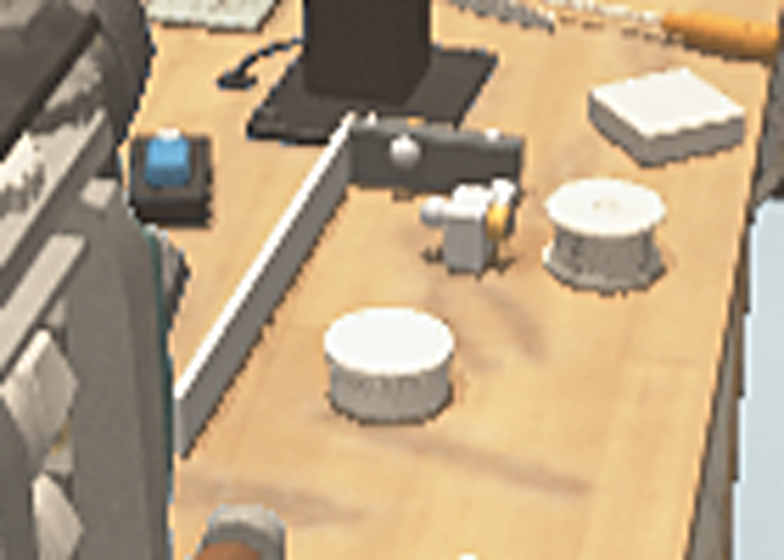

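```bash
cat > h.py <<'E'
import numpy as np,cv2
from plant import r
def ray(n,uv,z):
    p=r.camera_params(n); uv=np.asarray(uv,float).reshape(-1,1,2)
    q=cv2.undistortPoints(uv,p["mtx"],p["D"]).reshape(-1,2)
    d=np.c_[q,np.ones(len(q))]@p["T"][:3,:3].T; o=p["T"][:3,3]
    return o+d*((z-o[2])/d[:,2])[:,None]
def proj(n,P):
    p=r.camera_params(n);T=np.linalg.inv(p["T"])
    return cv2.projectPoints(np.asarray(P,float).reshape(-1,1,3),cv2.Rodrigues(T[:3,:3])[0],T[:3,3],p["mtx"],p["D"])[0].reshape(-1,2)
def disc(im,u,v,w=22,th=195):
    g=im.min(2)[v-w:v+w,u-w:u+w]; m=(g>th).astype(np.uint8)
    c=max(cv2.findContours(m,cv2.RETR_EXTERNAL,cv2.CHAIN_APPROX_NONE)[0],key=cv2.contourArea)
    e=cv2.fitEllipse(cv2.convexHull(c)); return np.array(e[0])+[u-w,v-w],e[1],e[2]
E
python3 - <<'E'
from h import *
im=np.load("top0im.npy"); D=np.load("top0.npy"); g=im.min(2).astype(float)
# fence edge
E=[];B=[]
for u in range(294,430,3):
    v0=int(185+(u-292)*7/144)
    col=g[v0-6:v0+14,u]
    # steepest drop
    k=np.argmin(np.diff(col)); E.append((u+0., v0-6+k+0.5))
E=np.array(E)
P=ray("top",E,0.032); 
a=np.polyfit(P[:,1],P[:,0],1); res=P[:,0]-np.polyval(a,P[:,1]); ok=abs(res)<.003
a=np.polyfit(P[ok,1],P[ok,0],1); print("fence edge x=a*y+b",a,ok.sum(),len(ok),res.round(4)[:10], np.std((P[:,0]-np.polyval(a,P[:,1]))[ok]))
for n,u,v,z in(("top",328,225,.027),("top",400,265,.032)):
    c,ax,an=disc(im,u,v); print(c,ax,ray(n,c,z), D[int(c[1]),int(c[0])])
ims=np.load("side0im.npy")
for u,v,z in((309,241,.027),(347,217,.032)):
  for th in(180,200,215):
    c,ax,an=disc(ims,u,v,18,th); print("side",c,ax,an,ray("side",c,z))
s=4.7
for nm,p,z in(("fence left end",(51,78),.032),("cheekTL",(515,268),.032),("cheekTR",(585,272),.032),("cheekBL",(513,310),.032),("cheekBR",(583,317),.032),("plnose",(550,240),.0225),("stopTL",(711,112),.032),("stopBL",(700,325),.032),("stopBR",(733,327),.032),("head",(688,188),.0225)):
    uv=((np.array(p)+.5)/s-.5)+[280,170]; print(nm,uv.round(1),ray("top",uv,z).round(4))
E
```

```text
fence edge x=a*y+b [0.08057262 0.57447245] 46 46 [-0.0001  0.0003  0.0008 -0.0009 -0.0005 -0.      0.0004  0.0008 -0.0008
 -0.0004] 0.0005915953510945934
[327.88553429 224.49559402] (27.21693229675293, 27.64791488647461) [[ 0.49365058 -0.0710508   0.027     ]] 1.2087048Traceback (most recent call last):
  File "<stdin>", line 15, in <module>
  File "h.py", line 13, in disc
    c=max(cv2.findContours(m,cv2.RETR_EXTERNAL,cv2.CHAIN_APPROX_NONE)[0],key=cv2.contourArea)
ValueError: max() iterable argument is empty
```

Run:
```python
from h import *
im=np.load("top0im.npy")
for th in(150,170,200):
  for u,v,z in((328,225,.027),(400,265,.032)):
    try:
      c,ax,an=disc(im,u,v,19,th); print(th,c,ax,ray("top",c,z))
    except Exception as e: print(th,e)
ims=np.load("side0im.npy")
for u,v,z in((309,241,.027),(347,217,.032)):
  for th in(180,200,215):
    try:
      c,ax,an=disc(ims,u,v,18,th); print("side",th,c,ax,an,ray("side",c,z))
    except Exception as e: print(th,e)
s=4.7
for nm,p,z in(("fence left end",(51,78),.032),("cheekTL",(515,268),.032),("cheekTR",(585,272),.032),("cheekBL",(513,310),.032),("cheekBR",(583,317),.032),("plnose",(550,240),.0225),("stopTL",(711,112),.032),("stopBL",(700,325),.032),("stopBR",(733,327),.032),("head",(688,188),.0225)):
    uv=((np.array(p)+.5)/s-.5)+[280,170]; print(nm,uv.round(1),ray("top",uv,z).round(4))
g=ims.min(2)
s=5.6
for nm,p,z in(("fence left end top",(178,400),.032),("fence face top right",(350,125),.032)):
    uv=((np.array(p)+.5)/s-.5)+[240,180]; print("side",nm,uv.round(1),ray("side",uv,z).round(4))
```

```text
150 [327.96590805 224.53930092] (28.734243392944336, 29.081296920776367) [[ 0.49355871 -0.0712134   0.027     ]]
150 [400.9291687  264.69536209] (28.52880859375, 29.290090560913086) [[ 0.4094288  -0.21697519  0.032     ]]
170 [327.9756031  224.64493752] (28.275415420532227, 28.485454559326172) [[ 0.4933412  -0.07123008  0.027     ]]
170 [401.10556984 264.78176498] (28.206457138061523, 28.63882064819336) [[ 0.40925025 -0.21732539  0.032     ]]
200 [329.5 233. ] (4.994394779205322, 8.295395851135254) [[ 0.47614483 -0.07408969  0.027     ]]
200 max() iterable argument is empty
side 180 [308.94890785 240.5020256 ] (12.006860733032227, 22.622188568115234) 91.97625732421875 [[ 0.49244889 -0.0675685   0.027     ]]
side 200 [308.8485508  240.43017197] (11.7224702835083, 22.513036727905273) 90.80284881591797 [[ 0.49277248 -0.06789462  0.027     ]]
side 215 [308.9152298  240.46174049] (11.583438873291016, 22.43838882446289) 90.00936889648438 [[ 0.49257241 -0.06776217  0.027     ]]
side 180 [347.52494431 216.50909996] (9.659258842468262, 20.797779083251953) 92.45320129394531 [[ 0.40863703 -0.21
[... 215 characters left out ...]
5934829711914) 92.16670227050781 [[ 0.4084833  -0.21343072  0.032     ]]
fence left end [290.5 186.2] [[0.5728 0.0044 0.032 ]]
cheekTL [389.2 226.6] [[ 0.4871 -0.1953  0.032 ]]
cheekTR [404.1 227.5] [[ 0.485  -0.2254  0.032 ]]
cheekBL [388.8 235.6] [[ 0.4688 -0.194   0.032 ]]
cheekBR [403.6 237.1] [[ 0.4654 -0.224   0.032 ]]
plnose [396.6 220.7] [[ 0.5004 -0.212   0.0225]]
stopTL [430.9 193.4] [[ 0.5543 -0.282   0.032 ]]
stopBL [428.5 238.8] [[ 0.4613 -0.2742  0.032 ]]
stopBR [435.6 239.2] [[ 0.4603 -0.2884  0.032 ]]
head [426.  209.6] [[ 0.5226 -0.2728  0.0225]]
side fence left end top [271.4 251. ] [[0.5742 0.0112 0.032 ]]
side fence face top right [302.1 201.9] [[ 0.5508 -0.2813  0.032 ]]
```

```bash
cat >> h.py <<'E'
from scipy.spatial.transform import Rotation as Ro
a=np.arctan(.0806); LX=np.array([-np.sin(a),-np.cos(a),0]); LY=np.array([np.cos(a),-np.sin(a),0])
O=np.array([.5245,-.241,0])
def lane(p): d=np.asarray(p)-O; return np.array([d@LX,d@LY,d[2]])
def tgt(jaw):  # tool x down, tool y=jaw
    x=np.array([0,0,-1.]); y=jaw/np.linalg.norm(jaw); return Ro.from_matrix(np.c_[x,y,np.cross(x,y)])
def st():
    s=r.get_state(); R=Ro.from_quat(s["ee_rot"]); return s,np.array(s["ee_pos"]),R
def rel(P,R2=None):
    s,p,R=st(); d=R.inv().apply(np.asarray(P)-p); print("t",s["time_s"],"shift tool",d.round(4), "lane",lane(p).round(4),"F lane",(s["wrist_force"]@LX).round(2),(s["wrist_force"]@LY).round(2),s["wrist_force"][2].round(2),"w",s["gripper_width"])
    if R2 is not None: print(" turn deg (tool)",(R.inv()*R2).as_rotvec(degrees=True).round(2))
E
python3 - <<'E'
from h import *
s,p,R=st(); print(R.as_matrix().round(3)); print("tin",lane([.493,-.0695,0]))
for j in(LX,-LX): rel([.493,-.0695,.15],tgt(j))
# heights
D=np.load("top0.npy");pr=r.camera_params("top")
v,u=np.mgrid[0:480,0:640]; q=cv2.undistortPoints(np.c_[u.ravel(),v.ravel()].astype(float).reshape(-1,1,2),pr["mtx"],pr["D"]).reshape(-1,2)
P=(np.c_[q,np.ones(len(q))]*D.ravel()[:,None])@pr["T"][:3,:3].T+pr["T"][:3,3]; z=P[:,2].reshape(480,640)
print("black",z[150:225,440:535].max(),"motor",z[95:175,280:410].max(),"bench",np.median(z[240:260,340:380]))
E
```

```text
[[-0.001  0.426 -0.905]
 [ 0.002 -0.905 -0.426]
 [-1.    -0.002  0.   ]]
tin [-0.16841494 -0.0451764   0.        ]
t 0.1 shift tool [ 0.0811 -0.4513 -0.4165] lane [ 0.4304 -0.1822  0.2303] F lane -0.64 -0.76 -0.36 w 0.085547841664797
 turn deg (tool) [29.81  0.04  0.11]
t 0.1 shift tool [ 0.0811 -0.4513 -0.4165] lane [ 0.4304 -0.1822  0.2303] F lane -0.64 -0.76 -0.36 w 0.085547841664797
 turn deg (tool) [-1.5019e+02 -1.5000e-01  5.0000e-02]
black 1.226425826202104 motor 1.226425826202104 bench -0.0007109175492613362
```

Call:
carry_out --motion '[0,0,0,0,-0.04,-0.037,-1,0,0,0,0,-0.04,-0.037,-1,0,0,0,0,-0.04,-0.037,-1,0,0,0,0,-0.04,-0.037,-1,0,0,0,0,-0.04,-0.037,-1,0,0,0,0,-0.04,-0.037,-1,0,0,0,0,-0.04,-0.037,-1,0,0,0,0,-0.04,-0.037,-1,0,0,0,0,-0.04,-0.037,-1,0,0,0,0,-0.04,-0.037,-1]'

```text
time_s: 1.35
ee_pos: [0.4752, -0.1248, 0.2267]
ee_rot: [-0.689, -0.152, 0.692, -0.15]
wrist_force: [0.3, 0.2, 0.3]
gripper_width: 0.0853
```

Run:
```python
from h import *
rel([.493,-.0695,.1],tgt(LX))
```

```text
t 1.35 shift tool [ 0.1267 -0.0425 -0.0396] lane [-0.1118 -0.0584  0.2267] F lane -0.21 0.33 0.34 w 0.08534144939144296
 turn deg (tool) [29.23  0.24  0.13]
```

Call:
carry_out --motion '[0,0,0,0,-0.043,-0.04,-1,10.5,0,0,0,0,0,-1,10.5,0,0,0,0,0,-1,9,0,0,0,0,0,-1,0,0,0,0.03,0,0,-1,0,0,0,0.03,0,0,-1,0,0,0,0,0,0,-1]'

```text
time_s: 2.22
ee_pos: [0.495, -0.0592, 0.1648]
ee_rot: [-0.705, 0.033, 0.708, 0.036]
wrist_force: [0.1, -0.7, 1.0]
gripper_width: 0.0856
```

Run:
```python
from h import *
rel([.493,-.0695,.06],tgt(LX))
im,d=r.capture("top"); cv2.imwrite("pics/t1.png",cv2.resize(im[150:310,240:460],None,fx=3.6,fy=3.6)[:,:,::-1])
im,d=r.capture("side"); cv2.imwrite("pics/s1.png",cv2.resize(im[130:290,220:400],None,fx=3.7,fy=3.7)[:,:,::-1])
```

```text
t 2.225 shift tool [0.1048 0.0108 0.0005] lane [-0.1788 -0.0441  0.1648] F lane 0.67 0.18 1.01 w 0.08557581465761446
 turn deg (tool) [-1.01  0.26  0.2 ]
```

View pics/s1.png

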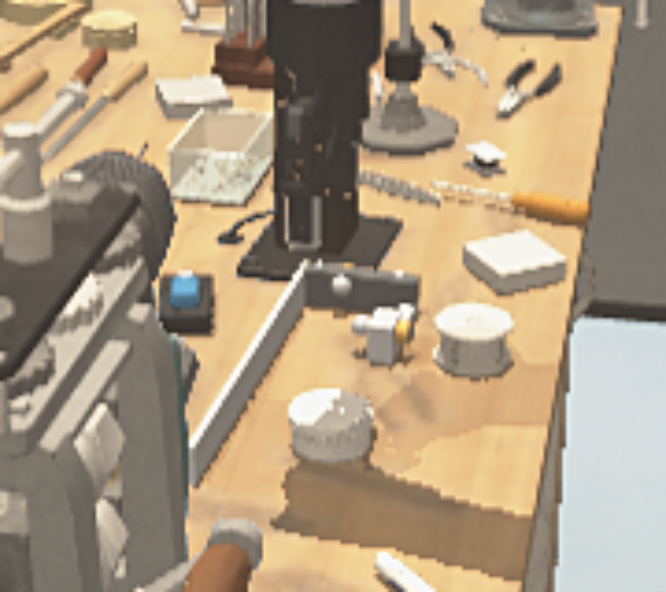

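View pics/t1.png

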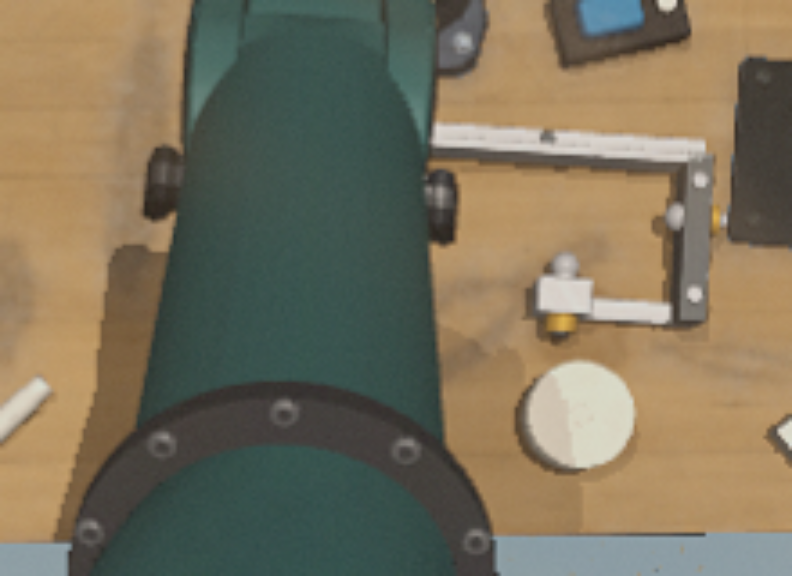

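The side view shows the open gripper well above the tin, and the top view shows both fingers straddling it. I'll centre over the tin and go down.

Call:
carry_out --motion '[-1,0,0,0.04,0.011,0.0005,-1,0,0,0,0.04,0,0,-1,0,0,0,0.035,0,0,-1,0,0,0,0,0,0,-1]'

```text
time_s: 2.82
ee_pos: [0.5033, -0.0711, 0.0552]
ee_rot: [0.712, -0.027, -0.701, -0.03]
wrist_force: [1.4, 0.5, 0.1]
gripper_width: 0.0852
```

Run:
```python
from h import *
rel([.493,-.0695,.004],tgt(LX))
im,d=r.capture("side"); cv2.imwrite("pics/s2.png",cv2.resize(im[180:280,240:380],None,fx=5.6,fy=5.6)[:,:,::-1])
```

```text
t 2.825 shift tool [ 0.051  -0.0006  0.0112] lane [-0.1676 -0.0348  0.0552] F lane -0.65 1.34 0.09 w 0.08520577359864805
 turn deg (tool) [-0.02 -0.91  0.23]
```

View pics/s2.png

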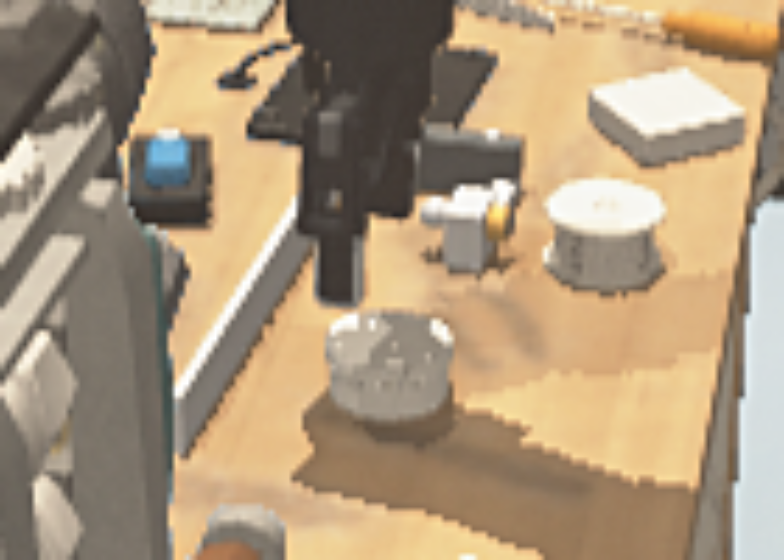

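The near finger tip is at about (339,300) in the zoom, left of and behind the tin's centre, which matches the 11 mm offset measured. I'll correct it and finish going down.

Call:
carry_out --motion '[0,-0.9,0,0,0,0.011,-1,0,0,0,0.02,0,0,-1,0,0,0,0,0,0,-1]'

```text
time_s: 3.25
ee_pos: [0.4957, -0.0705, 0.0412]
ee_rot: [0.71, -0.027, -0.703, -0.03]
wrist_force: [0.0, 0.3, 0.5]
gripper_width: 0.0852
```

Run:
```python
from h import *
rel([.493,-.0695,.004],tgt(LX))
```

```text
t 3.25 shift tool [ 0.0371 -0.0006  0.0032] lane [-0.1676 -0.0424  0.0412] F lane -0.3 -0.0 0.51 w 0.08516893686126122
 turn deg (tool) [-0.03 -0.58  0.23]
```

Call:
carry_out --motion '[0,-0.6,0.2,0.02,0,0.003,-1,0,-0.3,0,0.018,0,0.002,-1,0,0,0,0.003,0,0,-1,0,0,0,0,0,0,-1]'

```text
time_s: 3.75
ee_pos: [0.4932, -0.0703, 0.0034]
ee_rot: [0.707, -0.029, -0.706, -0.029]
wrist_force: [0.6, -0.6, -0.2]
gripper_width: 0.085
```

Run:
```python
from h import *
rel([.493,-.0695,.004],tgt(LX))
im,d=r.capture("side"); cv2.imwrite("pics/s3.png",cv2.resize(im[180:280,240:380],None,fx=5.6,fy=5.6)[:,:,::-1])
```

```text
t 3.75 shift tool [-0.0006 -0.0008  0.0003] lane [-0.1676 -0.0449  0.0034] F lane 0.53 0.64 -0.23 w 0.08495134289542942
 turn deg (tool) [-0.05 -0.04  0.03]
```

View pics/s3.png

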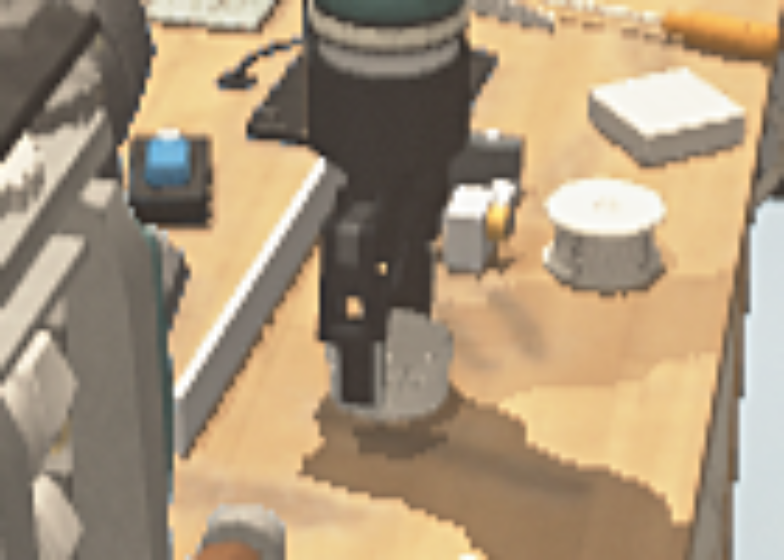

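Run:
```python
from h import *
s,p,R=st()
f=p-0.05*LX; f[2]=.016
for q in (f,f+.011*LY,f-.011*LY,[.493,-.0695,.027]): 
    uv=proj("side",[q])[0]; print(uv.round(1),((uv-[240,180])*5.6).round(0))
```

```text
[303.8 253. ] [357. 409.]
[299.7 252.5] [334. 406.]
[308.  253.6] [381. 412.]
[308.9 240.1] [386. 337.]
```

The finger is where the projection puts it: tip predicted at (334–381, 409), seen at 338–380. I'll close on the tin.

Call:
carry_out --motion '[0,0,0,0,0,0,1,0,0,0,0,0,0,1,0,0,0,0,0,0,1,0,0,0,0,0,0,1,0,0,0,0,0,0,1]' --force 25

```text
time_s: 4.42
ee_pos: [0.4935, -0.0705, 0.0045]
ee_rot: [0.707, -0.029, -0.706, -0.029]
wrist_force: [-0.2, 0.2, -1.7]
gripper_width: 0.0592
```

Run:
```python
from h import *
rel([.493,-.0695,.004],tgt(LX))
im,d=r.capture("side"); cv2.imwrite("pics/s4.png",cv2.resize(im[180:280,240:380],None,fx=5.6,fy=5.6)[:,:,::-1])
```

```text
t 4.425 shift tool [ 0.0005 -0.0009  0.0006] lane [-0.1675 -0.0446  0.0045] F lane -0.18 -0.22 -1.7 w 0.05916233419110424
 turn deg (tool) [-0.05 -0.12  0.03]
```

View pics/s4.png

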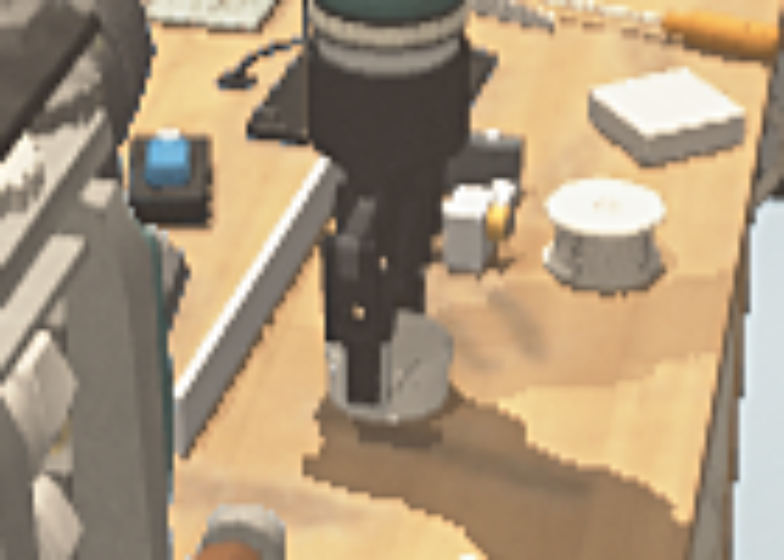

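Call:
carry_out --motion '[0,0,0,-0.002,0,0,1,0,0,0,0,0,-0.01,1,0,0,0,0,0,-0.01,1,0,0,0,0,0,-0.01,1,0,0,0,0,0,-0.008,1,0,0,0,0,0,0,1]'

```text
time_s: 5.22
ee_pos: [0.5357, -0.0738, 0.0066]
ee_rot: [0.708, -0.029, -0.705, -0.029]
wrist_force: [-0.4, 0.6, -1.2]
gripper_width: 0.0591
```

Run:
```python
from h import *
rel([.493,-.0695,.004],tgt(LX))
```

```text
t 5.225 shift tool [ 0.0025 -0.0008  0.0429] lane [-0.1675 -0.0023  0.0066] F lane -0.56 -0.49 -1.16 w 0.05911612068202442
 turn deg (tool) [-0.05 -0.23  0.04]
```

Call:
carry_out --motion '[0,0,0,0.001,0,-0.002,1,0,0,0,0.001,0,-0.002,1]'

```text
time_s: 5.48
ee_pos: [0.5381, -0.074, 0.0044]
ee_rot: [0.707, -0.029, -0.706, -0.029]
wrist_force: [-3.1, 0.6, 9.9]
gripper_width: 0.0591
```

Run:
```python
from h import *
rel([.493,-.0695,.004],tgt(LX))
```

```text
t 5.475 shift tool [ 0.0003 -0.0009  0.0453] lane [-1.675e-01  1.000e-04  4.400e-03] F lane -0.32 -3.13 9.93 w 0.059080194894007274
 turn deg (tool) [-0.05 -0.05  0.04]
```

Call:
carry_out --motion '[0,0,0,-0.001,0,-0.001,1,0,0,0,0,0,-0.002,1,0,0,0,0,0,-0.002,1]'

```text
time_s: 5.85
ee_pos: [0.5379, -0.0741, 0.0046]
ee_rot: [-0.703, 0.028, 0.71, 0.029]
wrist_force: [-3.8, 0.1, 0.1]
gripper_width: 0.0592
```

Run:
```python
from h import *
rel([.493,-.0695,.004],tgt(LX))
```

```text
t 5.85 shift tool [ 0.001  -0.0009  0.0451] lane [-0.1674 -0.      0.0046] F lane 0.18 -3.8 0.07 w 0.059202700136876917
 turn deg (tool) [-0.05  0.53  0.04]
```

Call:
carry_out --motion '[0,0,0,0,0,0,-1,0,0,0,0,0,0,-1,0,0,0,0,0,0,-1,0,0,0,0,0,0,-1,0,0,0,-0.03,0,0,-1,0,0,0,-0.03,0,0,-1,0,0,0,-0.03,0,0,-1,0,0,0,0,0,0,-1]'

```text
time_s: 6.85
ee_pos: [0.5443, -0.0746, 0.098]
ee_rot: [0.707, -0.029, -0.706, -0.029]
wrist_force: [-0.3, 0.2, 0.2]
gripper_width: 0.0853
```

Run:
```python
from h import *
t=12*np.pi/180
# face normal leans from +x toward +y by 12deg; jaw perpendicular to it
n=np.cos(t)*LX+np.sin(t)*LY; j=-np.sin(t)*LX+np.cos(t)*LY
P=O-.26*LX-.004*LY+[0,0,.1]
for jj in(j,-j): rel(P,tgt(jj)); 
im,d=r.capture("side"); cv2.imwrite("pics/s5.png",cv2.resize(im[180:280,240:380],None,fx=5.6,fy=5.6)[:,:,::-1])
```

```text
t 6.85 shift tool [-0.0019 -0.0926  0.0105] lane [-0.1674  0.0064  0.098 ] F lane -0.19 -0.34 0.22 w 0.08525097459891307
 turn deg (tool) [-102.05   -0.15   -0.11]
t 6.85 shift tool [-0.0019 -0.0926  0.0105] lane [-0.1674  0.0064  0.098 ] F lane -0.19 -0.34 0.22 w 0.08525097459891307
 turn deg (tool) [77.95 -0.11  0.14]
```

View pics/s5.png

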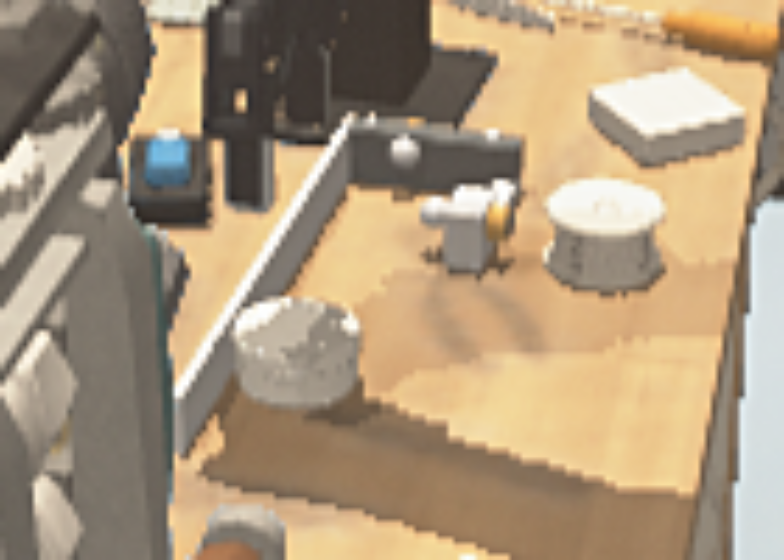

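The tin stands upright against the fence at about (297,350). Next I'll turn the tool and shut the fingers behind the tin.

Call:
carry_out --motion '[0,0,0,0,-0.035,0.005,-1,0,0,0,0,-0.035,0.005,1,10.5,0,0,0,0,0,1,10.5,0,0,0,0,0,1,10.5,0,0,0,0,0,1,10.5,0,0,0,0,0,1,10.5,0,0,0,0,0,1,10.5,0,0,0,0,0,1,10.5,0,0,0,0,0,1,4,0,0,0,0,0,1]' --force 60

```text
time_s: 8.15
ee_pos: [0.5313, -0.002, 0.0851]
ee_rot: [-0.52, 0.48, 0.528, 0.469]
wrist_force: [-0.0, 0.4, 0.5]
gripper_width: 0.0001
```

```bash
cat >> h.py <<'E'
t=12*np.pi/180
n=np.cos(t)*LX+np.sin(t)*LY; j=-np.sin(t)*LX+np.cos(t)*LY; RP=tgt(-j)
def push(lx,ly,z):  rel(O+lx*LX+ly*LY+np.array([0,0,z]),RP)
E
python3 - <<'E'
from h import *
push(-.232,-.004,.006)
E
```

```text
t 8.15 shift tool [ 0.0789 -0.0086 -0.0081] lane [-0.2388 -0.0124  0.0851] F lane -0.38 -0.06 0.52 w 0.00010835263056998653
 turn deg (tool) [-1.68 -0.07 -1.12]
```

Call:
carry_out --motion '[-1.5,0,-1,0.03,-0.009,-0.008,1,0,0,0,0.03,0,0,1,0,0,0,0.01,0,0,1,0,0,0,0,0,0,1]'

```text
time_s: 8.65
ee_pos: [0.5388, -0.0093, 0.0096]
ee_rot: [-0.53, 0.47, 0.532, 0.464]
wrist_force: [-0.5, 0.1, 0.2]
gripper_width: 0.0
```

Run:
```python
from h import *
push(-.232,-.004,.007)
```

```text
t 8.65 shift tool [ 0.0026 -0.0004 -0.0002] lane [-0.2321 -0.0044  0.0096] F lane -0.02 -0.46 0.19 w 8.106220591006485e-06
 turn deg (tool) [-0.08 -0.19 -0.4 ]
```

Run:
```python
from h import *
im,d=r.capture("side"); cv2.imwrite("pics/s6.png",cv2.resize(im[180:280,240:380],None,fx=5.6,fy=5.6)[:,:,::-1])
```

```text
(no output)
```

View pics/s6.png

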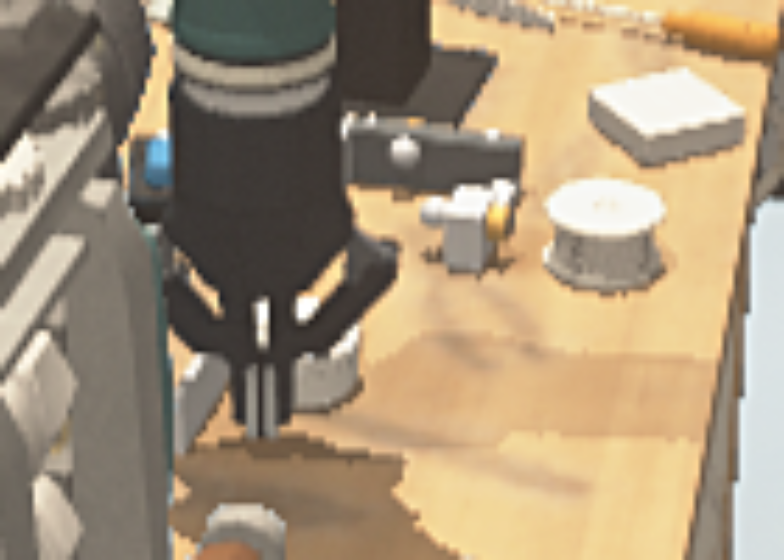

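Call:
carry_out --motion '[0,0,0,0.002,0.0012,-0.0059,1,0,0,0,0,0.0012,-0.0059,1,0,0,0,0,0.0012,-0.0059,1,0,0,0,0,0.0012,-0.0059,1,0,0,0,0,0.0012,-0.0059,1,0,0,0,0,0.0012,-0.0059,1,0,0,0,0,0.0012,-0.0059,1,0,0,0,0,0.0012,-0.0059,1,0,0,0,0,0.0012,-0.0059,1]'

```text
time_s: 9.82
ee_pos: [0.5358, -0.0664, 0.0106]
ee_rot: [0.531, -0.468, -0.531, -0.465]
wrist_force: [-0.7, 0.9, -0.3]
gripper_width: -0.0003
```

Run:
```python
from h import *
push(-.1,-.004,.007)
im,d=r.capture("side"); cv2.imwrite("pics/s7.png",cv2.resize(im[180:280,240:380],None,fx=5.6,fy=5.6)[:,:,::-1])
im,d=r.capture("top"); cv2.imwrite("pics/t7.png",cv2.resize(im[170:290,280:450],None,fx=4.7,fy=4.7)[:,:,::-1])
```

```text
t 9.825 shift tool [ 0.0038  0.0168 -0.0731] lane [-0.175  -0.0028  0.0106] F lane -0.8 -0.74 -0.35 w -0.00033350254283148794
 turn deg (tool) [-0.04 -0.18 -0.17]
```

View pics/s7.png

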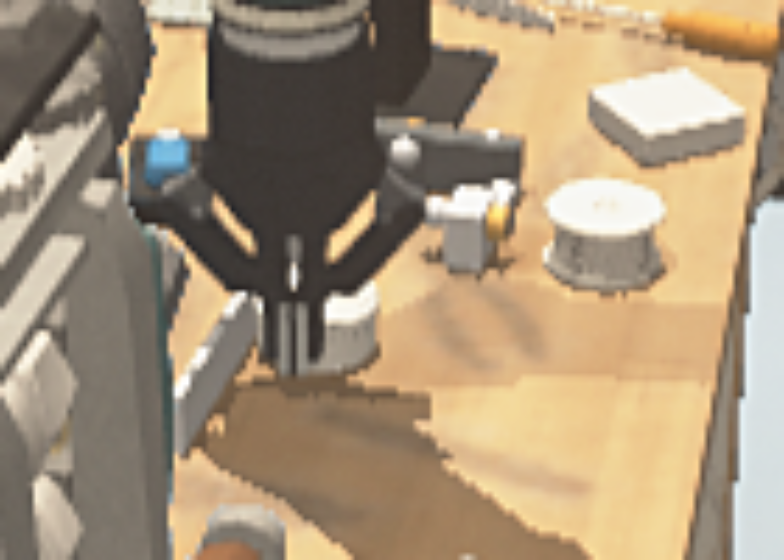

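View pics/t7.png

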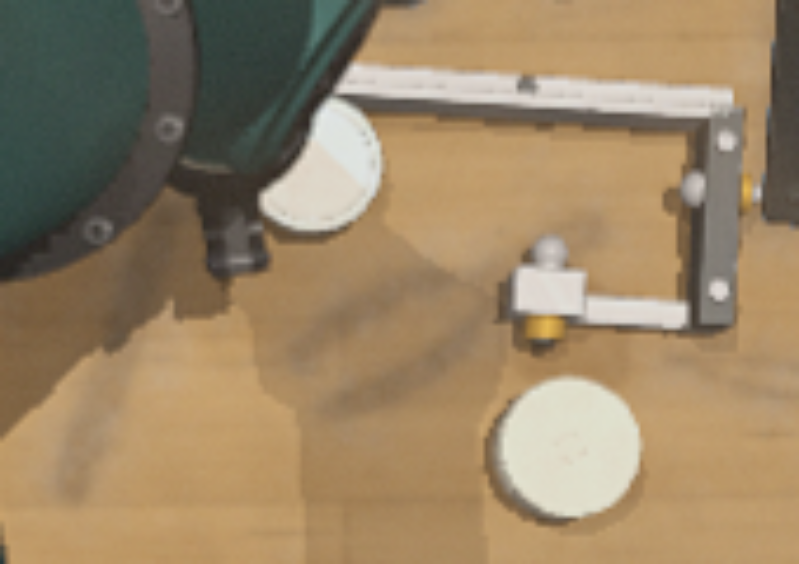

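Run:
```python
from h import *
s=4.7
for p in((380,164),(312,234),(312,164)):
  uv=((np.array(p)+.5)/s-.5)+[280,170]; print(lane(ray("top",uv,.027)[0]).round(4))
uv=((np.array([227,258])+.5)/s-.5)+[280,170]; print("orig by same eye",lane(ray("top",uv,.027)[0]).round(4))
```

```text
[-0.1032  0.0013  0.027 ]
[-0.1308 -0.0314  0.027 ]
[-0.1327 -0.0007  0.027 ]
orig by same eye [-0.1669 -0.0444  0.027 ]
```

The tin is at lane x about −133 mm and y about −1 mm, touching the fence. I'll keep sliding.

Call:
carry_out --motion '[0,0,0,0.002,0.0012,-0.006,1,0,0,0,0.001,0.0012,-0.006,1,0,0,0,0,0.0012,-0.006,1,0,0,0,0,0.0013,-0.006,1,0,0,0,0,0.0013,-0.006,1,0,0,0,0,0.0013,-0.006,1,0,0,0,0,0.0014,-0.006,1,0,0,0,0,0.0014,-0.006,1,0,0,0,0,0.0014,-0.006,1,0,0,0,0,0.0014,-0.006,1]'

```text
time_s: 11.18
ee_pos: [0.53, -0.1319, 0.0076]
ee_rot: [0.531, -0.469, -0.531, -0.465]
wrist_force: [0.2, 0.8, -0.6]
gripper_width: 0.0001
```

Run:
```python
from h import *
push(-.1,-.004,.007)
im,d=r.capture("top"); cv2.imwrite("pics/t8.png",cv2.resize(im[170:290,280:450],None,fx=4.7,fy=4.7)[:,:,::-1])
```

```text
t 11.175 shift tool [ 0.0007  0.0026 -0.0088] lane [-0.1092 -0.0032  0.0076] F lane -0.81 0.12 -0.63 w 5.874310883753539e-05
 turn deg (tool) [-0.06 -0.2  -0.17]
```

View pics/t8.png

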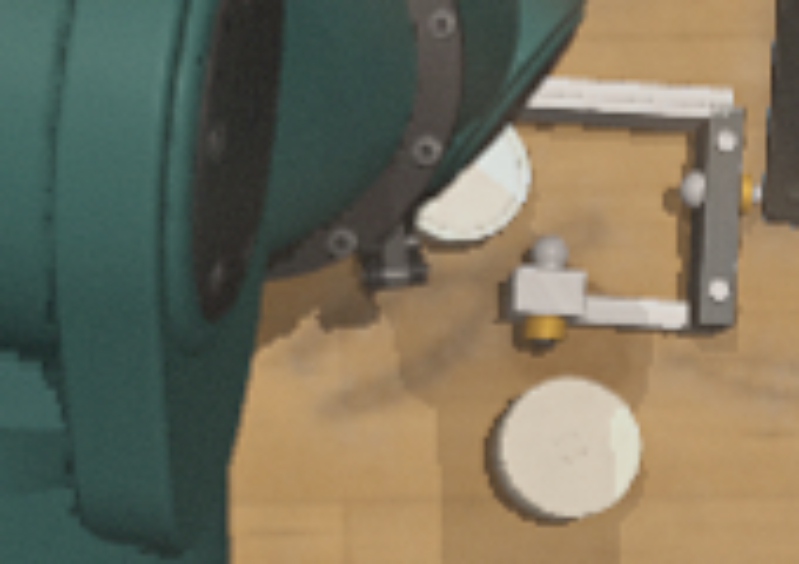

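Call:
carry_out --motion '[0,0,0,0,0.0012,-0.005,1,0,0,0,0,0.0012,-0.005,1,0,0,0,0,0.0012,-0.005,1,0,0,0,0,0.0012,-0.005,1,0,0,0,0,0.001,-0.004,1,0,0,0,0,0.001,-0.004,1]'

```text
time_s: 11.98
ee_pos: [0.5268, -0.1539, 0.0077]
ee_rot: [-0.528, 0.465, 0.536, 0.467]
wrist_force: [0.6, 7.8, 4.2]
gripper_width: 0.0002
```

Run:
```python
from h import *
push(-.07,-.004,.007)
```

```text
t 11.975 shift tool [ 0.0006  0.0029 -0.0167] lane [-0.087  -0.0047  0.0077] F lane -7.85 0.02 4.23 w 0.00015570487899782556
 turn deg (tool) [ 0.22  0.59 -0.31]
```

Call:
carry_out --motion '[0,0,0,-0.001,0.0008,-0.005,1,0,0,0,0,0.0008,-0.005,1,0,0,0,0,0.0008,-0.005,1]'

```text
time_s: 12.35
ee_pos: [0.5256, -0.1549, 0.0079]
ee_rot: [-0.523, 0.458, 0.546, 0.468]
wrist_force: [-0.1, 8.4, 5.9]
gripper_width: -0.0002
```

Run:
```python
from h import *
push(-.07,-.004,.007)
```

```text
t 12.35 shift tool [ 0.0004  0.0017 -0.0159] lane [-0.0859 -0.0059  0.0079] F lane -8.32 -0.74 5.92 w -0.0001691323004181014
 turn deg (tool) [ 0.84  1.86 -0.6 ]
```

Call:
carry_out --motion '[0.8,2,-0.6,-0.001,0,-0.005,1,0.2,0.7,-0.2,0,0.0003,-0.0062,1]'

```text
time_s: 12.6
ee_pos: [0.5246, -0.1586, 0.008]
ee_rot: [0.532, -0.467, -0.531, -0.465]
wrist_force: [-0.2, 12.0, 6.4]
gripper_width: 0.0001
```

Run:
```python
from h import *
push(-.07,-.004,.007)
```

```text
t 12.6 shift tool [ 0.0011  0.     -0.0124] lane [-0.0821 -0.0066  0.008 ] F lane -11.92 -1.14 6.39 w 8.292858736249858e-05
 turn deg (tool) [ 0.1  -0.16 -0.1 ]
```

Call:
carry_out --motion '[0.2,0.5,-0.2,-0.0025,0.0002,-0.0055,1,0.2,0.6,-0.2,-0.001,0.0002,-0.0055,1]'

```text
time_s: 12.85
ee_pos: [0.5234, -0.1612, 0.0105]
ee_rot: [0.534, -0.469, -0.529, -0.464]
wrist_force: [0.8, 8.3, -1.5]
gripper_width: 0.0003
```

Run:
```python
from h import *
push(-.07,-.006,.008)
```

```text
t 12.85 shift tool [ 0.0026  0.0006 -0.0096] lane [-0.0795 -0.0075  0.0105] F lane -8.33 0.08 -1.48 w 0.00034395479042534285
 turn deg (tool) [ 0.08 -0.52 -0.04]
```

Call:
carry_out --motion '[0.2,0,-0.1,0.0003,-0.0005,-0.006,1,0.2,0.4,-0.2,0,-0.0005,-0.006,1]'

```text
time_s: 13.1
ee_pos: [0.5229, -0.1647, 0.009]
ee_rot: [0.531, -0.468, -0.531, -0.465]
wrist_force: [-0.7, 8.0, -0.6]
gripper_width: -0.0001
```

Run:
```python
from h import *
push(-.07,-.006,.008)
im,d=r.capture("side"); cv2.imwrite("pics/s9.png",cv2.resize(im[180:280,240:380],None,fx=5.6,fy=5.6)[:,:,::-1])
im,d=r.capture("top"); cv2.imwrite("pics/t9.png",cv2.resize(im[170:290,280:450],None,fx=4.7,fy=4.7)[:,:,::-1])
```

```text
t 13.1 shift tool [ 0.001  -0.0004 -0.0061] lane [-0.0759 -0.0077  0.009 ] F lane -7.97 -1.31 -0.62 w -6.141865072994859e-05
 turn deg (tool) [ 0.03 -0.15 -0.15]
```

View pics/s9.png

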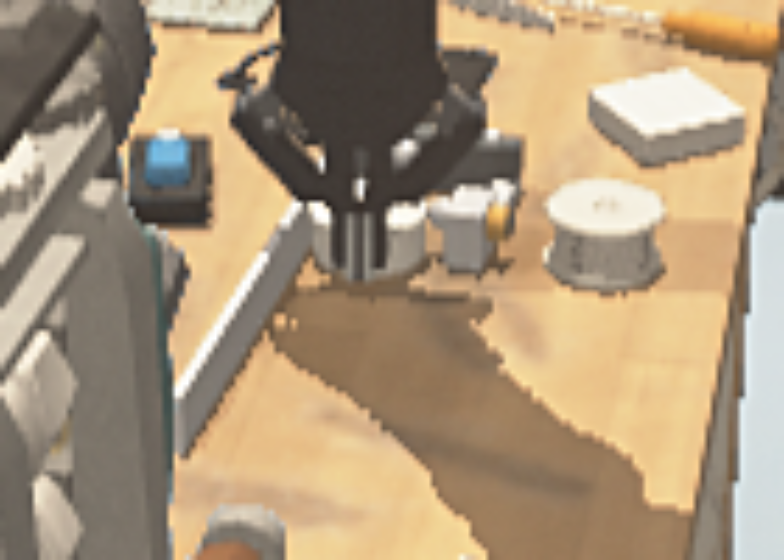

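View pics/t9.png

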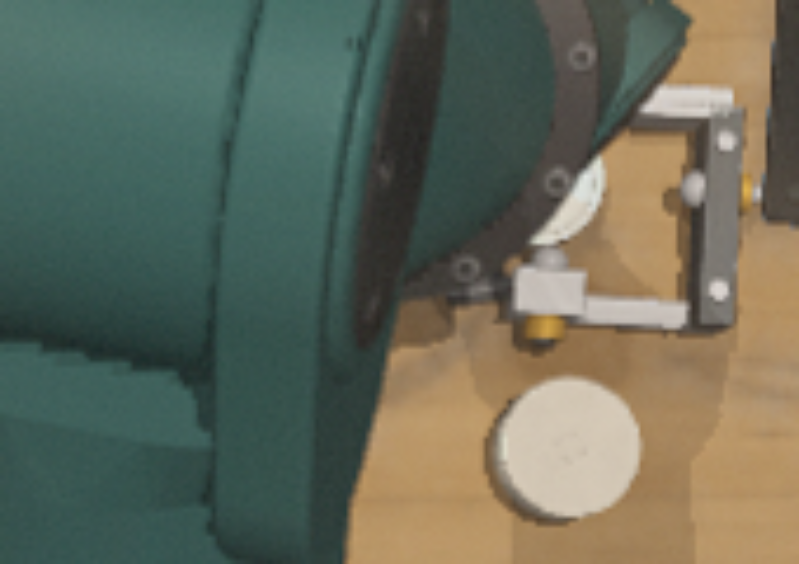

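Call:
carry_out --motion '[0.2,0.3,-0.2,0.0003,-0.0015,-0.006,1,0.2,0.4,-0.2,0.0003,-0.0015,-0.006,1]'

```text
time_s: 13.45
ee_pos: [0.5228, -0.1675, 0.0074]
ee_rot: [-0.529, 0.468, 0.532, 0.466]
wrist_force: [-2.3, 10.1, 6.2]
gripper_width: -0.0002
```

Run:
```python
from h import *
push(-.07,-.006,.008)
```

```text
t 13.45 shift tool [-0.0006 -0.0009 -0.0034] lane [-0.0731 -0.0076  0.0074] F lane -9.88 -3.06 6.16 w -0.00016744995849981263
 turn deg (tool) [-0.07  0.05 -0.32]
```

Call:
carry_out --motion '[0.1,0.3,-0.2,-0.002,-0.0005,-0.006,1,0.1,0.4,-0.2,0,-0.0005,-0.006,1]'

```text
time_s: 13.7
ee_pos: [0.5222, -0.1717, 0.0082]
ee_rot: [-0.53, 0.468, 0.533, 0.465]
wrist_force: [-1.1, 5.3, -0.3]
gripper_width: -0.0002
```

Run:
```python
from h import *
push(-.065,-.006,.008)
```

```text
t 13.7 shift tool [ 0.0002 -0.001  -0.0042] lane [-0.0689 -0.0078  0.0082] F lane -5.17 -1.5 -0.32 w -0.00021967833992589313
 turn deg (tool) [ 0.06  0.06 -0.32]
```

Call:
carry_out --motion '[0.1,0.2,-0.2,0,-0.0005,-0.0035,1,0.1,0.2,-0.2,0,-0.0005,-0.003,1]'

```text
time_s: 13.95
ee_pos: [0.5219, -0.1733, 0.0075]
ee_rot: [-0.53, 0.467, 0.533, 0.466]
wrist_force: [-1.5, 5.8, 2.4]
gripper_width: -0.0001
```

Run:
```python
from h import *
push(-.055,-.006,.008)
```

```text
t 13.95 shift tool [-0.0006  0.0006 -0.0125] lane [-0.0673 -0.008   0.0075] F lane -5.64 -1.92 2.42 w -9.63378324887978e-05
 turn deg (tool) [ 0.07  0.13 -0.19]
```

Call:
carry_out --motion '[0.1,0.3,-0.2,-0.001,-0.0005,-0.0045,1,0.1,0.2,-0.2,0,-0.0005,-0.0045,1]'

```text
time_s: 14.2
ee_pos: [0.5217, -0.1769, 0.0075]
ee_rot: [-0.531, 0.466, 0.533, 0.466]
wrist_force: [-2.0, 4.6, 0.4]
gripper_width: 0.0002
```

Run:
```python
from h import *
push(-.055,-.006,.008)
```

```text
t 14.2 shift tool [-0.0005 -0.0001 -0.0089] lane [-0.0637 -0.008   0.0075] F lane -4.47 -2.4 0.38 w 0.00017784605952908563
 turn deg (tool) [ 0.09  0.13 -0.09]
```

Call:
carry_out --motion '[0.1,0.2,-0.1,-0.0005,-0.0003,-0.0035,1,0.1,0.2,-0.1,-0.0005,-0.0003,-0.0035,1]'

```text
time_s: 14.45
ee_pos: [0.5215, -0.1818, 0.0079]
ee_rot: [-0.531, 0.467, 0.531, 0.466]
wrist_force: [-1.4, 3.5, -0.7]
gripper_width: 0.0002
```

Run:
```python
from h import *
push(-.055,-.006,.008)
```

```text
t 14.45 shift tool [-0.0001 -0.0009 -0.0041] lane [-0.0588 -0.0078  0.0079] F lane -3.34 -1.72 -0.73 w 0.00018908252831635345
 turn deg (tool) [-0.02 -0.05 -0.08]
```

Tin at about −17 mm now. I'll look at how far the screw is, then go gently.

Run:
```python
from h import *
im,d=r.capture("top"); cv2.imwrite("pics/t10.png",cv2.resize(im[180:250,370:450],None,fx=8,fy=8,interpolation=cv2.INTER_CUBIC)[:,:,::-1])
```

```text
(no output)
```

View pics/t10.png

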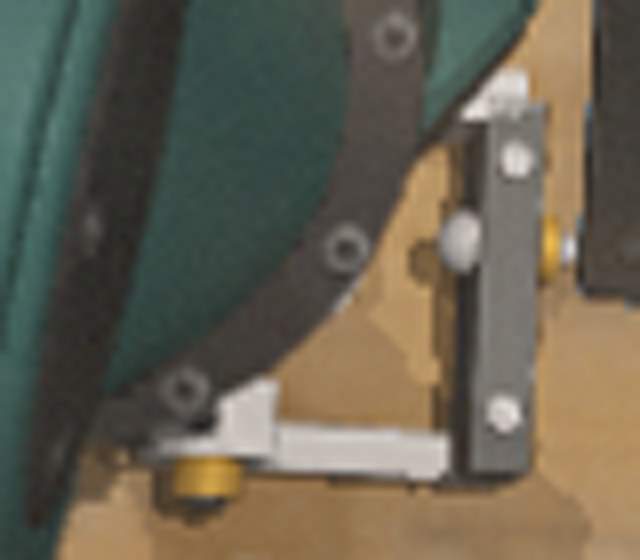

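Run:
```python
from h import *
uv=(np.array([440,243])+.5)/8-.5+[370,180]; print(lane(ray("top",uv,.0225)[0])-[.0302,0,0])
uv=(np.array([347,300])+.5)/8-.5+[370,180]; print(lane(ray("top",uv,.025)[0]))
```

```text
[-0.00127522 -0.00023603  0.0225    ]
[ 0.00555767 -0.01699161  0.025     ]
```

Call:
carry_out --motion '[0.1,0.2,-0.1,0,-0.0008,-0.0035,1,0.1,0.1,-0.1,0,-0.0008,-0.0035,1,0,0.1,-0.1,0,-0.0008,-0.0035,1]'

```text
time_s: 14.88
ee_pos: [0.5268, -0.1969, 0.0087]
ee_rot: [0.535, -0.47, -0.524, -0.467]
wrist_force: [-0.8, 1.2, -0.1]
gripper_width: -0.0004
```

Run:
```python
from h import *
push(-.042,-.006,.008)
```

```text
t 14.875 shift tool [ 0.0006  0.0051 -0.0012] lane [-0.0442 -0.0012  0.0087] F lane -1.12 -0.9 -0.14 w -0.0003855360397820253
 turn deg (tool) [-0.39 -0.88  0.43]
```

Call:
carry_out --motion '[-0.2,-0.5,0.2,0,0.002,-0.002,1,0,-0.2,0.1,0,0.001,-0.002,1]'

```text
time_s: 15.12
ee_pos: [0.5253, -0.1979, 0.0088]
ee_rot: [-0.531, 0.466, 0.531, 0.468]
wrist_force: [0.4, 7.2, 1.4]
gripper_width: -0.0001
```

Run:
```python
from h import *
push(-.042,-.006,.008)
```

```text
t 15.125 shift tool [ 0.0008  0.0035 -0.0003] lane [-0.043  -0.0026  0.0088] F lane -7.24 -0.18 1.38 w -0.00014443850454523235
 turn deg (tool) [-0.07  0.2   0.14]
```

Call:
carry_out --motion '[0,0.2,0,0,0.0005,-0.0022,1,0,0.2,0,0,0.0005,-0.0024,1]'

```text
time_s: 15.38
ee_pos: [0.5253, -0.1979, 0.0088]
ee_rot: [-0.531, 0.465, 0.533, 0.468]
wrist_force: [0.3, 5.5, 2.1]
gripper_width: -0.0001
```

Run:
```python
from h import *
push(-.042,-.004,.008)
```

```text
t 15.375 shift tool [ 0.0008  0.0015 -0.0007] lane [-0.043  -0.0027  0.0088] F lane -5.53 -0.17 2.07 w -0.00011364979088733985
 turn deg (tool) [0.12 0.27 0.09]
```

Call:
carry_out --motion '[0.1,0.3,0.1,-0.0005,0.0005,-0.003,1,0,0.3,0,0,0.0006,-0.0037,1]'

```text
time_s: 15.62
ee_pos: [0.5249, -0.1979, 0.0087]
ee_rot: [-0.53, 0.465, 0.534, 0.466]
wrist_force: [0.2, 8.6, 3.1]
gripper_width: 0.0001
```

Run:
```python
from h import *
push(-.042,-.004,.008)
```

```text
t 15.625 shift tool [ 0.0007  0.0011 -0.0008] lane [-0.043  -0.0031  0.0087] F lane -8.6 -0.54 3.11 w 0.00010106725852690755
 turn deg (tool) [ 0.28  0.32 -0.15]
```

Call:
carry_out --motion '[0.2,0.4,-0.1,-0.0005,0.0004,-0.0044,1,0.1,0.4,-0.1,0,0.0004,-0.0046,1,0.1,0.4,-0.1,0,0.0004,-0.0046,1]'

```text
time_s: 16.0
ee_pos: [0.5248, -0.198, 0.0086]
ee_rot: [-0.53, 0.464, 0.535, 0.466]
wrist_force: [-0.7, 9.7, 5.9]
gripper_width: 0.0002
```

Run:
```python
from h import *
push(-.042,-.004,.008)
```

```text
t 16.0 shift tool [ 0.0006  0.0011 -0.0007] lane [-0.0429 -0.0031  0.0086] F lane -9.66 -1.44 5.88 w 0.00015252735334872743
 turn deg (tool) [ 0.4   0.39 -0.12]
```

Call:
carry_out --motion '[0.2,0.4,-0.1,-0.001,0.0004,-0.005,1,0.2,0.4,-0.1,-0.0005,0.0004,-0.005,1,0.1,0.4,-0.1,-0.0005,0.0004,-0.005,1,0.1,0.4,-0.1,-0.0005,0.0004,-0.005,1]'

```text
time_s: 16.5
ee_pos: [0.524, -0.1979, 0.0091]
ee_rot: [-0.53, 0.462, 0.537, 0.466]
wrist_force: [-0.2, 8.6, 0.3]
gripper_width: 0.0
```

Run:
```python
from h import *
push(-.042,-.004,.008)
```

```text
t 16.5 shift tool [ 0.0011  0.0002 -0.0009] lane [-0.0429 -0.004   0.0091] F lane -8.6 -0.85 0.33 w 4.864526900406382e-05
 turn deg (tool) [ 0.57  0.66 -0.22]
```

Call:
carry_out --motion '[0.3,0.6,-0.2,0,0,-0.0052,1,0.2,0.5,-0.1,0,0.0002,-0.0056,1,0.2,0.5,-0.1,0,0.0002,-0.0058,1,0.2,0.5,-0.1,0,0.0002,-0.0058,1]'

```text
time_s: 17.0
ee_pos: [0.5241, -0.1979, 0.0087]
ee_rot: [-0.529, 0.463, 0.537, 0.466]
wrist_force: [-1.7, 10.6, 5.8]
gripper_width: -0.0005
```

Run:
```python
from h import *
push(-.042,-.004,.008)
```

```text
t 17.0 shift tool [ 0.0007  0.0003 -0.0009] lane [-0.0429 -0.0039  0.0087] F lane -10.45 -2.5 5.82 w -0.0005469571145693697
 turn deg (tool) [ 0.46  0.68 -0.26]
```

Call:
carry_out --motion '[0.2,0.6,-0.2,-0.0005,0.0002,-0.006,1,0.2,0.5,-0.1,-0.0003,0.0002,-0.006,1,0.2,0.5,-0.1,-0.0003,0.0002,-0.006,1,0.2,0.5,-0.1,-0.0003,0.0002,-0.006,1,0.2,0.5,-0.1,-0.0003,0.0002,-0.006,1,0.2,0.5,-0.1,-0.0003,0.0002,-0.006,1,0.2,0.5,-0.1,-0.0003,0.0002,-0.006,1]'

```text
time_s: 17.88
ee_pos: [0.5239, -0.1979, 0.0088]
ee_rot: [-0.527, 0.462, 0.54, 0.466]
wrist_force: [-0.9, 9.8, 3.6]
gripper_width: 0.0001
```

Run:
```python
from h import *
push(-.042,-.004,.008)
```

```text
t 17.875 shift tool [ 0.0008  0.0002 -0.0009] lane [-0.0429 -0.004   0.0088] F lane -9.73 -1.71 3.65 w 0.00010622443341956137
 turn deg (tool) [ 0.59  1.   -0.48]
```

The push has held at about 10 N. I'll bring it up closer to 12 N for a second.

Call:
carry_out --motion '[0.2,0.7,-0.2,-0.0004,0.0002,-0.0064,1,0.2,0.6,-0.2,-0.0004,0.0002,-0.0067,1,0.2,0.6,-0.2,-0.0003,0.0002,-0.0067,1]'

```text
time_s: 18.25
ee_pos: [0.5239, -0.198, 0.0088]
ee_rot: [-0.528, 0.461, 0.54, 0.466]
wrist_force: [-1.7, 12.7, 5.0]
gripper_width: -0.0004
```

Run:
```python
from h import *
push(-.042,-.004,.008)
```

```text
t 18.25 shift tool [ 0.0008  0.0002 -0.0009] lane [-0.0429 -0.004   0.0088] F lane -12.57 -2.67 4.96 w -0.00036468413899759896
 turn deg (tool) [ 0.7   0.93 -0.36]
```

Call:
carry_out --motion '[0.2,0.5,-0.2,-0.0004,0.0002,-0.0062,1,0.2,0.5,-0.2,-0.0004,0.0002,-0.0063,1,0.2,0.5,-0.2,-0.0003,0.0002,-0.0063,1,0.2,0.5,-0.2,-0.0003,0.0002,-0.0063,1,0.2,0.5,-0.2,-0.0003,0.0002,-0.0063,1,0.2,0.5,-0.2,-0.0003,0.0002,-0.0063,1]'

```text
time_s: 19.0
ee_pos: [0.524, -0.1978, 0.0089]
ee_rot: [-0.528, 0.457, 0.542, 0.468]
wrist_force: [-0.7, 10.8, 4.0]
gripper_width: 0.0001
```

Run:
```python
from h import *
push(-.042,-.004,.008)
```

```text
t 19.0 shift tool [ 0.0009  0.0003 -0.001 ] lane [-0.0431 -0.004   0.0089] F lane -10.7 -1.58 4.01 w 6.0272655623516883e-05
 turn deg (tool) [ 0.87  1.48 -0.05]
```

Ramping down and withdrawing straight back along the lane.

Call:
carry_out --motion '[0,0,0,0,-0.0004,0.002,1,0,0,0,0,-0.001,0.006,1,0,0,0,0,-0.002,0.01,1,0,0,0,0,-0.002,0.01,1,0,0,0,0,-0.002,0.01,1,0,0,0,0,0,0,1]'

```text
time_s: 19.75
ee_pos: [0.5282, -0.1599, 0.0107]
ee_rot: [-0.53, 0.457, 0.539, 0.469]
wrist_force: [-0.0, 0.7, 0.7]
gripper_width: 0.0002
```

Run:
```python
from h import *
push(-.1,-.004,.15)
im,d=r.capture("side"); cv2.imwrite("pics/s11.png",cv2.resize(im[180:280,240:380],None,fx=5.6,fy=5.6)[:,:,::-1])
```

```text
t 19.75 shift tool [-0.1389 -0.0036  0.0215] lane [-0.0811 -0.0029  0.0107] F lane -0.69 -0.07 0.71 w 0.00016875455053690807
 turn deg (tool) [0.81 1.14 0.21]
```

View pics/s11.png

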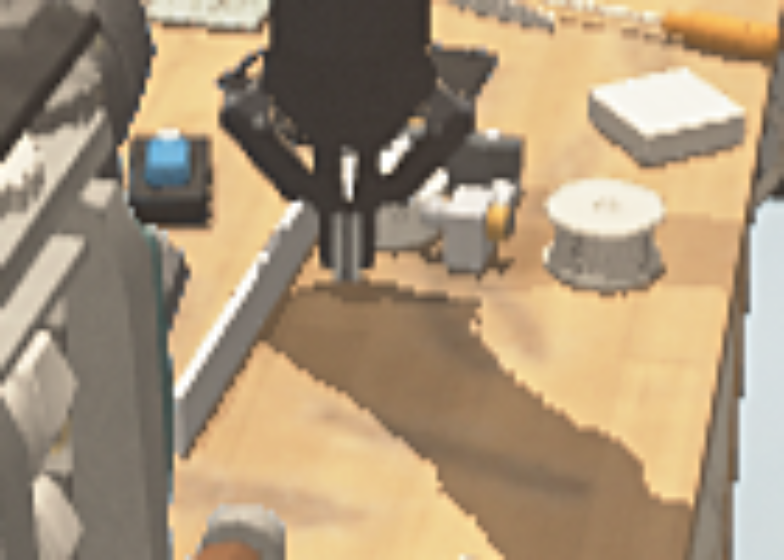

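Tin released and the fingers are clear. Next I'll raise the tool and back it left to get an unobstructed view.

Call:
carry_out --motion '[0,0,0,-0.04,0,0.01,1,0,0,0,-0.04,0,0.02,1,0,0,0,-0.04,0,0.03,1,0,0,0,-0.03,0,0.04,1,0,0,0,0,0,0.05,1,0,0,0,0,0,0.04,1,0,0,0,0,0,0,1]'

```text
time_s: 20.68
ee_pos: [0.5029, 0.0257, 0.1693]
ee_rot: [-0.53, 0.459, 0.535, 0.471]
wrist_force: [0.1, -0.9, 0.4]
gripper_width: 0.0003
```

Run:
```python
from h import *
push(-.1,-.004,.15)
im,d=r.capture("side"); cv2.imwrite("pics/s12.png",cv2.resize(im[180:280,240:380],None,fx=5.6,fy=5.6)[:,:,::-1])
im,d=r.capture("top"); cv2.imwrite("pics/t12.png",cv2.resize(im[170:290,280:450],None,fx=4.7,fy=4.7)[:,:,::-1])
c,ax,an=disc(im,412,211,19,150); print(c,ax,lane(ray("top",c,.027)[0]))
c,ax,an=disc(im,400,265,19,150); print("spool",c)
```

```text
t 20.675 shift tool [ 0.0164 -0.0029 -0.1689] lane [-0.2641 -0.043   0.1693] F lane 0.93 0.17 0.39 w 0.0002525032026871668
 turn deg (tool) [0.33 0.98 0.47]
[409.57317734 208.88437653] (28.793411254882812, 29.54228401184082) [-0.00246849 -0.00091274  0.027     ]
spool [400.90123749 264.59375381]
```

View pics/s12.png

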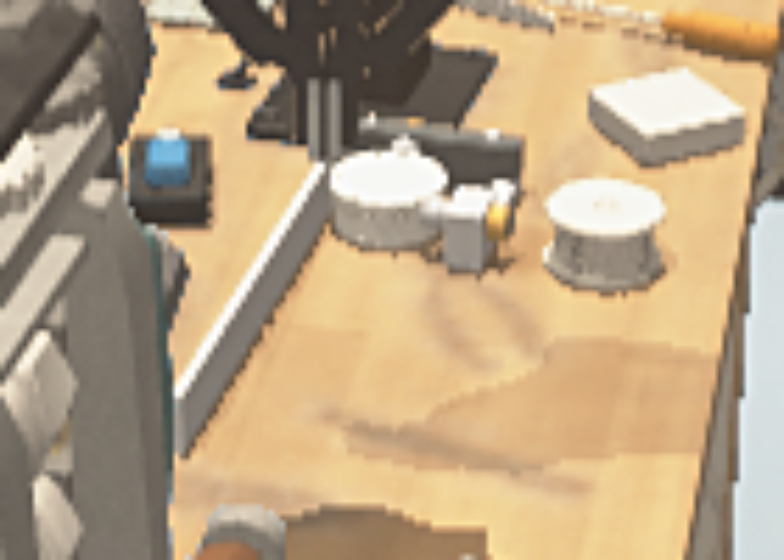

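View pics/t12.png

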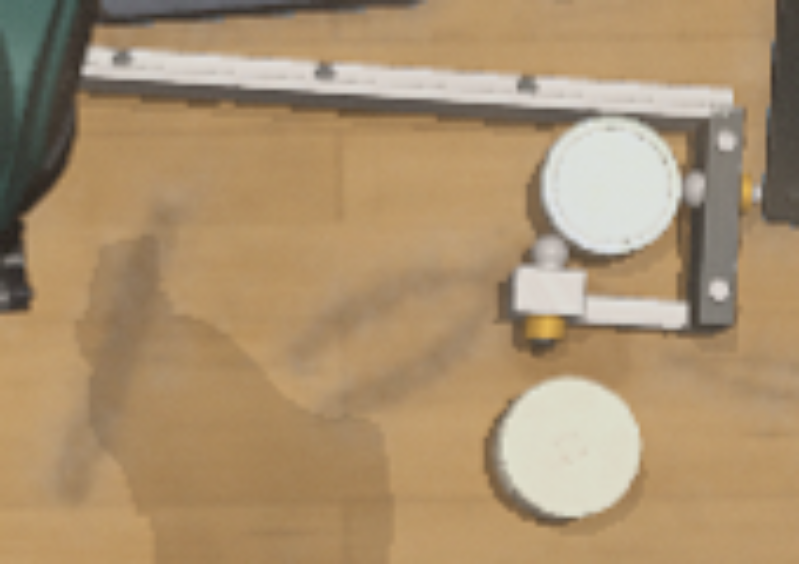

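The tin, centred at about (610,187) in the zoom, sits against both the fence and the screw head. The plunger nose at (550,252) is out behind it, and the spool hasn't moved. I'm handing in.

```bash
python3 -c "
from plant import r
print(r.get_state()['joint_velocities'].round(3)); print(r.sign_off())"
```

```text
[ 0.03   0.005  0.021 -0.     0.001 -0.001  0.002]
the job is handed in; nothing more can be done
None
```

The tin is home against the end stop's screw and I've handed the job in; no verdict was reported.

**What I did:**
- **To the fence:** I gripped the tin and carried it about 45 mm to the fence, at lane x ≈ −167 mm. Most of that was 2–3 mm above the bench. Contact showed as about 4 N against the fence, and I let go there.
- **Along the fence:** I slid it with the shut fingers from behind, angled 12° so they pressed it towards the fence. It passed the plunger with the wrist reading up to about 12 N.
- **At the screw:** I pushed for roughly 2–3 s, with wrist readings mostly 9–11 N and one of 12.6 N, then drew straight back. I only read the force between moves, so short peaks in between were not seen. The force on the screw itself was not measured.

**Last checks:**
- **Tin position:** The top picture puts the tin at lane x ≈ −2.5 mm, y ≈ −0.9 mm, touching the fence and screw, with the plunger nose out behind it. The screw position I measured from the picture beforehand gave home ≈ −1.3 mm, which agrees within calibration. The side view shows it upright.
- **Loose things:** The spool is where it was (within about 0.1 px) and the steel block looks unmoved. I did not re-measure the marker or crucible, but the arm did not come near them.
- **Disagreement:** The two cameras differed by about 3–5 mm in world y, the direction along the fence. I averaged them, and contact with the fence and stop agreed with the result.

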